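# Open the hopper bin and bring the bearing ball up to it in the spouted dish

## Robot

A 7-joint arm with a two-finger parallel gripper is mounted at the origin on the work surface. World frame = base frame: x ahead of the robot, y to its left, z up, the work surface at z = 0. Lengths are in m, angles in degrees, forces in N, time in s.
With the tool pointing down it reaches from about 0.425 to 0.975 m from the base axis. Payload 16.7 kg.
Tool frame: the origin (TCP) lies midway between the tips of the shut fingers; the grasp point (between the pads) lies 19 mm behind it; y points along the fingers, x is the direction in which the jaws open and shut, and the axes are right-handed (so a half turn about y gives the same grasp; the last joint's range is limited). The gripper opens to 85 mm and grips with 20 to 120 N. Pads are 22 mm wide; open, the fingers measure 114 mm over their backs; the gripper's body (76 mm by 85 mm) begins 54 mm behind the grasp point. The pads swing forward as they close: fully open they stand 13 mm farther back than shut.
Start: joints at [-82.191, 24.414, 4.234, 92.017, -1.954, 63.644, -3.845], TCP at [0.19, 0.648, 0.231] pointing down, gripper open.
Joint ranges: [-163.25, 163.25], [-28.42, 122.38], [-70.27, 78.77], [12.13, 141.07], [-58.53, 238.53], [9.26, 117.41], [-156.51, 156.51]. Speed limits (degrees/s): [108.29, 108.29, 136.94, 136.94, 172.46, 172.46, 172.46].

## Interface

Orientations are given as [roll, pitch, yaw] about the fixed x, y, z axes, in that order (R = Rz(yaw) Ry(pitch) Rx(roll)).
In Python, from plant import bot gives the robot as it stands. The module is installed in compiled form; this text tells all that it offers. Calls block until the motion is done:
- bot.move_pose(position, orientation): joint-space move of the TCP to a pose.
- bot.line_to(position, feed=0.15, rotation=None): straight line of the TCP; rotation=None keeps the orientation; feed is the mean speed in m/s.
- bot.move_joints(angles): joint-space move.
- bot.command_gripper(opening, f_grip=None): opening from 0.0 (shut) to 1.0 (fully open); f_grip is the grip in N (None keeps the last); returns when the fingers have stopped.
- bot.sleep(seconds).
- bot.ik(position, orientation): joint angles nearest the present ones, or None.
- bot.sense(): the state.
- bot.read_camera(name): name is "scene" or "top" or "wrist"; returns a dict with "img" (480x640x3 uint8, blue, green, red), "fx", "fy", "cx", "cy" (pixels), "k1" (the pictures are not rectified: a ray, as slopes to the right and down, at radius r is drawn at 1 + k1 r^2 times it, then the intrinsics apply), "eye" and "attitude" of the camera in the world. Camera axes: x right, y up, looking along -z (the intrinsics and any distortion apply to the point x, -y, -z); pixel columns grow to the right and rows downward; lengths in m; the calibration is good to about 2 mm. A picture is of the moment at which its call begins. There is no depth.
A pose or a line that the arm cannot do raises bot.MotionError and nothing moves.
- bot.hand_in(): hands the job in, once; it reports no verdict.
The state is a dict: "time": time; "joints": joint angles; "joint_vel": joint speeds; "tau": joint torques, N m; "tcp_pos": TCP position; "eef_rot": TCP orientation; "wrist_force": force on the tool from outside, world axes, zero at the start; "moment": the same for the moment, N m; "opening": opening from 0.0 (shut) to 1.0 (fully open).
Only numpy, scipy, OpenCV 4.12 (cv2) and the standard library are available. Lean on these libraries where they do the work, as an engineer would, in place of code of your own. Each camera call takes 0.05 s, during which the arm holds its last target.

## Task

Slide the metal gate plate straight up out of the slots in the front of the empty blue bin and set it, without dropping it, in the grey open tray. Then pick up the spouted dish by its upright grip and, keeping it level so that the loose steel ball stays in the middle, turn it about a quarter turn until the spout points straight into that bin, and bring the tip of the spout centrally in over the bin's low front lip, a centimetre or two above the lip and a couple of centimetres past it, touching nothing. Finish there, still holding the dish level and steady with the ball resting in the middle, ready to tip; do not tip it or put it down, and leave everything else where it is.

Things in the scene. Friction and masses are not known exactly. Their poses are not given: they have to be found in the camera images.
- bin_gated: Empty blue hopper bin, the one with the gate in its front; fixed, hung on a steel rail. 140 mm deep (own x), 105 wide (y), sides 60 mm high at the front, 75 at the back, walls and floor 4 mm. Origin: centre of its underside, 40 mm above the work surface; x points from its front to its back, away from the robot, z up. The rail behind it tops out 149 mm above the work surface.
- bin_lip (a point): Middle of the top edge of the gated bin's low front lip, 68 mm in front of the bin's centre and 35 mm above its underside (75 mm above the work surface). The lip is 4 mm thick. Just behind it, at each side, an upright slot (6 mm gap, centred 63 mm in front of the bin's centre, 58 mm high) guides the gate; its ribs leave 83 mm free between them.
- gate: Loose flat gate plate of bare aluminium, 3 mm thick (own x), 93 mm wide (y), 86 mm high (z), its top 12 mm folded into a hem 9 mm thick; 75 g. It stands upright in the bin's slots on the bin floor, its axes parallel to the bin's, and slides straight up; its lower edge clears the slots once raised by 60 mm. Origin: middle of its lower edge.
- gate_hem (a point): Centre of the gate's hem, 80 mm above its lower edge: the place to grip, across its 9 mm thickness.
- gate_mid (a point): Middle of the gate plate, 40 mm above its lower edge.
- tray: Grey plastic open tray, fixed, 180 mm (own x) by 160 mm (y), 50 mm high, walls and floor 4 mm. Origin: centre of its underside. The gate may stand, lean or lie in it.
- dish: Loose round aluminium dish, 142 mm across, 36 mm high at the rim, about 0.2 kg, rubber-lined, hollowed to a 120 mm radius of curvature, 7 mm above the underside at the middle. A 32 mm wide spout leads out along own +x, an upright grip stands outside the rim opposite. Origin: centre of its underside, x towards the spout, z up. At the start the spout points roughly to the robot's left (+y).
- dish_spout (a point): Middle of the lower edge of the spout's tip, 110 mm from the dish's centre along its +x and 23 mm above its underside; spout walls reach 13 mm higher.
- dish_grip (a point): On the dish's upright grip, at its centre, 88 mm from the dish's centre along its -x and 62 mm above its underside. The grip is a block 14 mm thick (along dish x) and 36 mm wide (dish y), top 80 mm above the underside, free on all sides above the 36 mm high rim; its inner face is 10 mm outside the rim.
- ball_center (a point): Centre of the loose steel ball, 22 mm across, 44 g, that rests in the middle of the dish; it rolls if the dish is tilted or jerked.
- bin_open: The other blue bin on the rail, the same but without a gate and half full of nylon anchors; fixed. Origin: centre of its underside, axes as for the first bin. Not to be touched by the dish.
- wrench: Chrome spanner, 160 mm, lying flat; leave it. Origin: middle of its underside.
- anchor_box: Shut white box of nylon anchors, 75 x 110 x 47 mm; leave it. Origin: centre of its underside.
- tape_measure: Tape measure, 72 x 34 x 68 mm, standing; leave it. Origin: centre of its underside.
- screwdriver: Screwdriver, 180 mm, lying; leave it. Origin: under its middle.
- screw_jar: Jar of screws, 66 mm across, 85 mm high; leave it. Origin: centre of its underside.
Things that resemble listed ones, but are neither listed nor needed, are in the scene too. Of the things shaped like the gate, the aluminium one is meant.

How it is judged (in metres and radians):
On the way, in this order (a step that is already met when the one before it is completed fails the run):
1. the gate is slid up clear of the bin's slots (z of gate in the frame of bin_gated above 0.062 m and y of gate in the frame of bin_gated between -0.03 and 0.03 m), for 0.05 s.
2. the gate is in the tray, let go and at rest (x of gate_mid in the frame of tray between -0.085 and 0.085 m and y of gate_mid in the frame of tray between -0.075 and 0.075 m and z of gate_mid in the frame of tray below 0.065 m and contact force between the fingers and gate below 0.05 N and linear speed of gate below 0.05 m/s), for 0.2 s.
3. the dish is lifted off the work surface in the fingers (height (world z) of dish above 0.03 m and contact force between the fingers and dish above 0.5 N), for 0.2 s.
At the end, for the whole second after the job is handed in: Gate in the tray, let go, at rest. Dish held in the fingers, touching no bin or tray, still, level within 7 degrees, pointing into the gated bin within 11; spout tip 0-41 mm past the lip, 1-45 mm above it, within 25 mm of the bin's middle; ball at rest within 16 mm of the dish's centre (all of step 2 and height (world z) of dish above 0.045 m and contact force between the fingers and dish above 0.5 N and contact force between dish and bin_gated below 0.1 N and contact force between dish and bin_open below 0.1 N and contact force between dish and tray below 0.1 N and x of dish_spout in the frame of bin_gated between -0.066 and -0.025 m and y of dish_spout in the frame of bin_gated between -0.025 and 0.025 m and z of dish_spout in the frame of bin_gated between 0.036 and 0.08 m and x of dish in the frame of bin_gated below -0.1 m and angle between the x axis of dish and the x axis of bin_gated, either way round below 0.2 rad and angle between dish's own z axis and vertical below 0.12 rad and linear speed of dish below 0.02 m/s and horizontal distance between ball_center and dish below 0.016 m and z of ball_center in the frame of dish between 0.01 and 0.03 m and linear speed of ball below 0.05 m/s); the arm keeps its last pose, push and grip.
It fails at once if the ball rolls far from the middle of the dish (more than 30 mm) or out of it (horizontal distance between ball_center and dish above 0.03 m).
It fails at once if the dish is tipped by more than 12 degrees (angle between dish's own z axis and vertical above 0.21 rad).
It fails at once if the gate is dropped (falls faster than 1.2 m/s out of the fingers) (linear speed of gate above 1.2 m/s and contact force between the fingers and gate below 0.05 N).
It fails at once if something else on the shelf is pushed more than 30 mm away (distance of any of wrench, anchor_box, tape_measure, screwdriver, screw_jar from where it was at the start of the episode above 0.03 m).
It also fails if it takes over 70 s, if anything falls off the work surface, if the arm or the gripper's body presses on something with over 40 N, if the wrist force passes 120 N, or if a joint passes its speed limit or range.

## Working session

There is one attempt and no reset: what is moved stays moved. The work goes in short steps, each a Python script; the robot and the scene stay as the last script left them, time stands still between calls to the robot, and variables do not carry over. Pictures are saved under pics/ and viewed, and the job is handed in when it is done.

```bash
mkdir -p pics; ls; python3 - <<'E'
from plant import bot
import cv2
s=bot.sense();print({k:s[k] for k in('time','tcp_pos','eef_rot','wrist_force','opening')})
for n in("scene","top","wrist"):
    c=bot.read_camera(n);cv2.imwrite(f"pics/{n}0.png",c["img"]);print(n,{k:c[k] for k in c if k!="img"})
E
```

```text
pics
{'time': 0.0, 'tcp_pos': array([0.19020237, 0.64720756, 0.23059001]), 'eef_rot': array([-9.00041601e+01,  7.58880320e-02,  7.36214062e+01]), 'wrist_force': array([-0.00484824,  0.56114828, -0.27654714]), 'opening': 1.0053683170643566}
scene {'fx': 508.7219193070742, 'fy': 508.7219193070742, 'cx': 320.8619376400943, 'cy': 248.6888114208997, 'k1': 0.0018316588435591133, 'eye': array([0.88442046, 0.5426741 , 1.01110914]), 'attitude': array([ 36.87692492,   0.21216689, 149.40502053])}
top {'fx': 535.6668752273447, 'fy': 535.6668752273447, 'cx': 317.4128047046346, 'cy': 237.33050838711577, 'k1': -0.01571332823053352, 'eye': array([ 0.29758682, -0.05542178,  1.23399076]), 'attitude': array([ 10.64200152,   0.11869784, -88.62742037])}
wrist {'fx': 357.06074102620573, 'fy': 357.06074102620573, 'cx': 314.9006257594823, 'cy': 239.03016243902772, 'k1': -0.004931235653024436, 'eye': array([0.11443134, 0.66936586, 0.37437611]), 'attitude': array([-18.31932927,   0.08682273,  73.53264491])}
```

View pics/scene0.png

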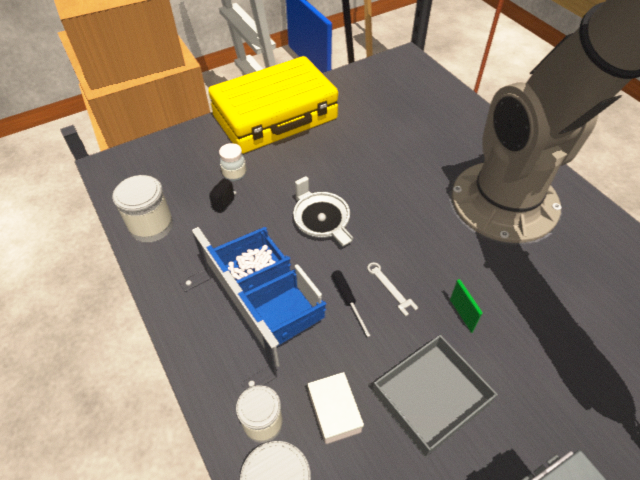

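View pics/top0.png

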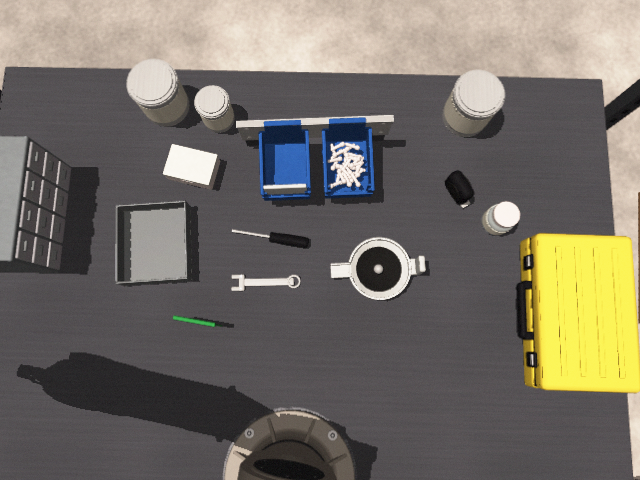

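View pics/wrist0.png

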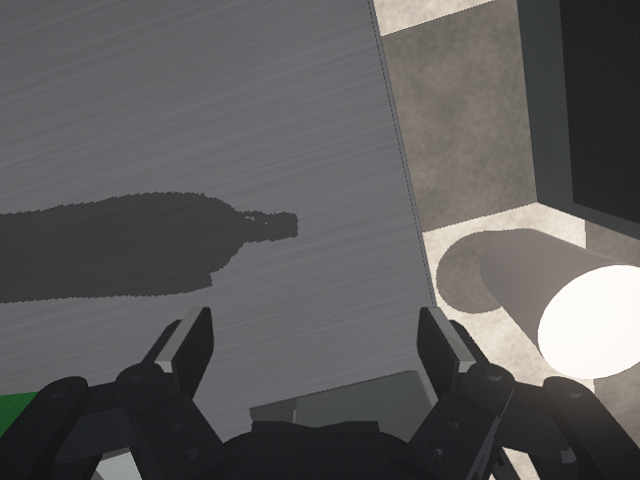

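The top view shows the gated bin (plate at ~285,187), the tray (~153,243), the dish (~379,268, spout to the left, grip at ~420,265), and a green decoy plate. Next I'll zoom in for measuring.

```bash
python3 - <<'E'
import cv2
a=cv2.imread("pics/top0.png");b=cv2.imread("pics/scene0.png")
def crop(im,x,y,w,h,f,n): cv2.imwrite("pics/"+n,cv2.resize(im[y:y+h,x:x+w],None,fx=f,fy=f,interpolation=cv2.INTER_CUBIC))
crop(a,230,110,180,100,4,"c_bin.png");crop(a,320,225,120,90,6,"c_dish.png");crop(a,105,190,100,100,6,"c_tray.png")
crop(b,190,220,150,150,4,"c_bin_s.png");crop(b,280,170,90,90,6,"c_dish_s.png")
crop(b,365,330,140,120,5,"c_tray_s.png")
E
```

```text
(no output)
```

View pics/c_bin.png

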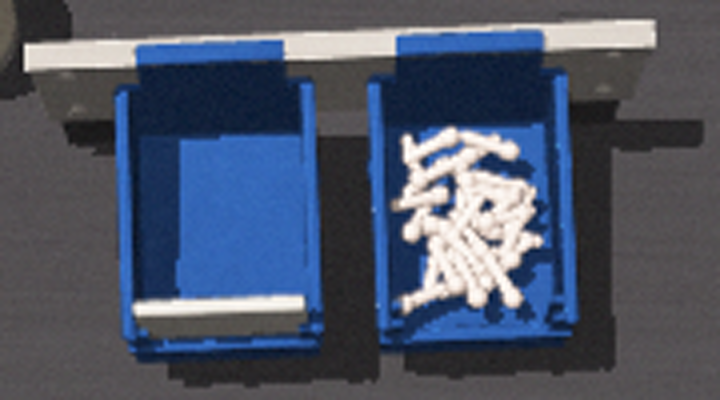

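View pics/c_dish.png

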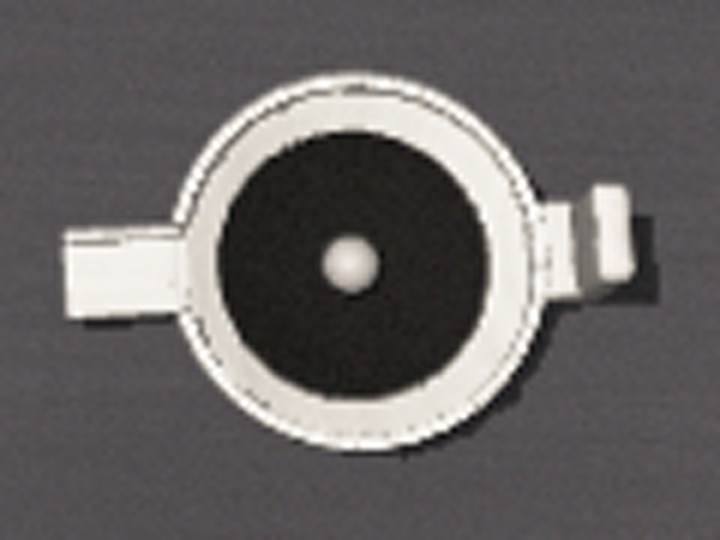

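View pics/c_tray.png

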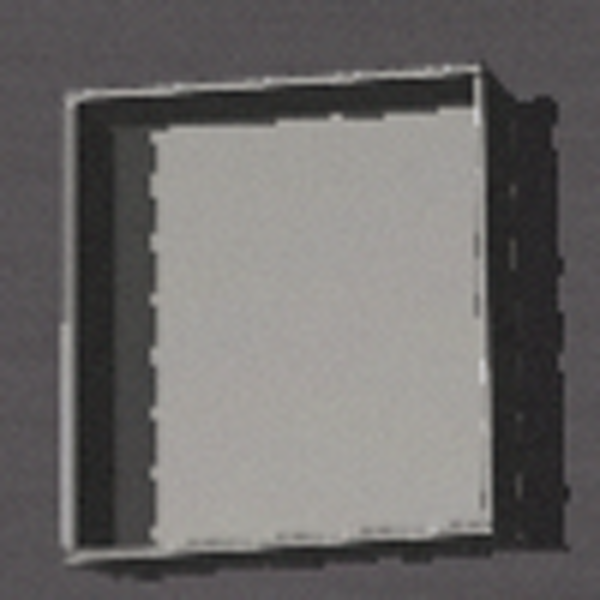

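View pics/c_bin_s.png

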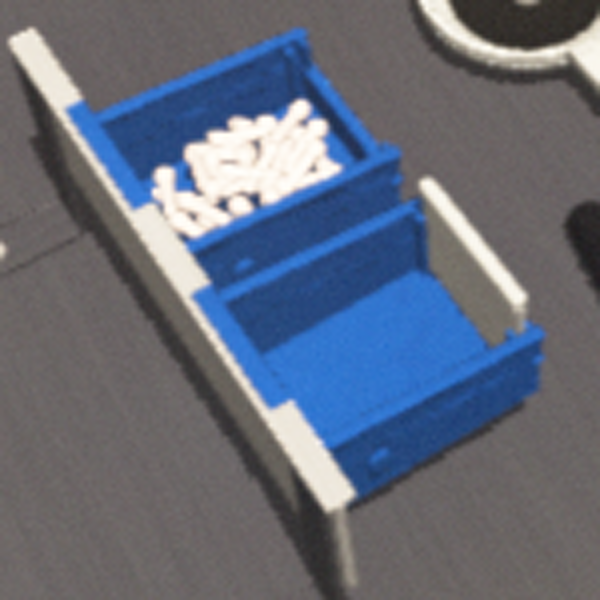

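View pics/c_dish_s.png

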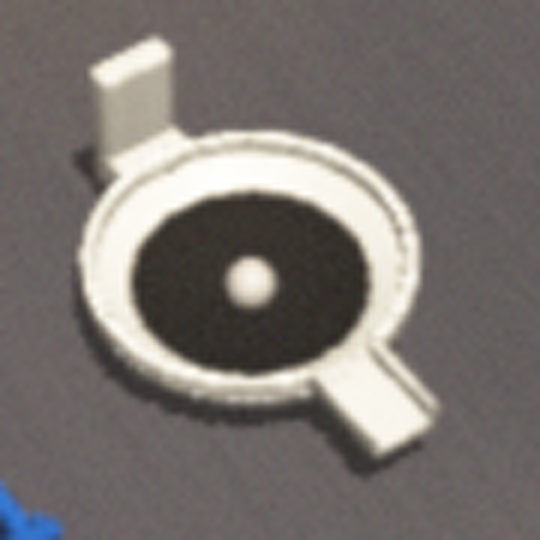

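```bash
cat > h.py <<'E'
import numpy as np, cv2
from scipy.spatial.transform import Rotation as Ro
from scipy.optimize import least_squares
CAM={"scene":dict(f=508.7219193,c=(320.86193764,248.68881142),k1=0.00183165884,eye=[0.88442046,0.5426741,1.01110914],att=[36.87692492,0.21216689,149.40502053]),
"top":dict(f=535.66687523,c=(317.4128047,237.33050839),k1=-0.01571332823,eye=[0.29758682,-0.05542178,1.23399076],att=[10.64200152,0.11869784,-88.62742037])}
def cam(c): return dict(f=c["fx"],c=(c["cx"],c["cy"]),k1=c["k1"],eye=c["eye"],att=c["attitude"])
def proj(P,c):
    if isinstance(c,str): c=CAM[c]
    P=np.atleast_2d(P)-np.array(c["eye"])
    q=P@Ro.from_euler("xyz",c["att"],degrees=True).as_matrix()
    s=np.c_[q[:,0],-q[:,1]]/-q[:,2:3]
    s=s*(1+c["k1"]*(s**2).sum(1,keepdims=True))
    return s*c["f"]+np.array(c["c"])
def body(p,L,z0):
    L=np.atleast_2d(L).astype(float);x,y,a=p;ca,sa=np.cos(a),np.sin(a)
    return np.c_[x+ca*L[:,0]-sa*L[:,1],y+sa*L[:,0]+ca*L[:,1],z0+L[:,2]]
def un(off,f,pts): return np.array(off)+(np.array(pts,float)+.5)/f-.5
def fit(p0,z0,obs):
    """obs list of (cam,L,pix)"""
    r=lambda p:np.concatenate([(proj(body(p,L,z0),c)-px).ravel() for c,L,px in obs])
    s=least_squares(r,p0,loss="soft_l1");return s.x,r(s.x).reshape(-1,2)
def seg(im,c,p,z0,L,col,sc=1,off=(0,0)):
    q=(proj(body(p,L,z0),c)-np.array(off)+.5)*sc-.5
    cv2.polylines(im,[np.round(q*8).astype(np.int32)],False,col,1,cv2.LINE_AA,3)
E
cat > fit.py <<'E'
from h import *
np.set_printoptions(precision=4,suppress=True)
W=.0525
oT,oS=(230,110),(190,220)
# bin
obs=[("top",[[-.0585,.0465,.09],[-.0585,-.0465,.09],[-.0675,.0465,.09],[-.0675,-.0465,.09]],un(oT,4,[(133,303),(304,297),(133,315),(304,310)])),
("top",[[.07,W,.075],[.07,-W,.075]],un(oT,4,[(117,90),(312,80)])),
("scene",[[-.063,-.0465,.09],[-.063,.0465,.09]],un(oS,4,[(427,180),(521,299)])),
("scene",[[-.07,W,.06]],un(oS,4,[(543,330)]))]
pb,r=fit([.72,0,0],.04,obs);print("bin",pb,np.degrees(pb[2]));print(r.T)
oT,oS=(320,225),(280,170)
th=np.radians([0])
obs=[("top",[[.11,-.016,.036],[.11,.016,.036]],un(oT,6,[(65,229),(67,316)])),
("top",[[0,0,.036]],un(oT,6,[(361,261)])),
("top",[[0,0,.018]],un(oT,6,[(351,265)])),
("top",[[-.081,-.018,.08],[-.095,-.018,.08],[-.095,.018,.08],[-.081,.018,.08]],un(oT,6,[(595,185),(630,187),(633,277),(603,282)])),
("scene",[[0,0,.018]],un(oS,6,[(250,282)])),
("scene",[[-.081,.018,.08],[-.095,.018,.08],[-.095,-.018,.08],[-.081,-.018,.08]],un(oS,6,[(92,72),(92,72),(155,40),(172,46)])[[0,1,2,3]]),
("scene",[[.11,-.016,.036],[.11,.016,.036]],un(oS,6,[(438,407),(378,455)]))]
# fix left/right automatically
pd,r=fit([.5,-.16,np.pi/2],0,obs);print("dish",pd,np.degrees(pd[2]));print(r.T)
obs=[("top",[[.09,.08,.05],[.09,-.08,.05],[-.09,-.08,.05],[-.09,.08,.05]],un((105,190),6,[(68,98),(485,66),(492,530),(68,555)]))]
pt,r=fit([.55,.3,0],0,obs);print("tray",pt,np.degrees(pt[2]));print(r.T)
np.save("fit.npy",[pb,pd,pt])
circ=lambda R,z:[[R*np.cos(t),R*np.sin(t),z] for t in np.linspace(0,6.283,60)]
box=lambda x0,x1,y,z:[[x0,-y,z],[x1,-y,z],[x1,y,z],[x0,y,z],[x0,-y,z]]
def draw(c,im,off,sz,f,name):
    x,y=off;im=cv2.resize(im[y:y+sz[1],x:x+sz[0]],None,fx=f,fy=f,interpolation=cv2.INTER_CUBIC)
    for p,z0,Ls in [(pb,.04,[box(-.0675,-.0585,.0465,.09),[[-.068,-W,.035],[-.068,W,.035]],[[-.07,W,.06],[.07,W,.075],[.07,-W,.075],[-.07,-W,.06]],box(-.066,.066,.0485,.004)]),
      (pd,0,[circ(.071,.036),circ(.071,0),box(-.095,-.081,.018,.08),[[.07,-.016,.036],[.11,-.016,.036],[.11,-.016,.023],[.11,.016,.023],[.11,.016,.036],[.07,.016,.036]]]),
      (pt,0,[box(-.09,.09,.08,.05),box(-.086,.086,.076,.004)])]:
        for L in Ls: seg(im,c,p,z0,L,(0,0,255),f,off)
    cv2.imwrite(name,im)
a=cv2.imread("pics/top0.png");b=cv2.imread("pics/scene0.png")
draw("top",a,(110,110),(330,210),2.4,"pics/o_top.png");draw("scene",b,(190,170),(310,290),2.0,"pics/o_scene.png")
E
python3 fit.py
```

```text
bin [0.6765 0.0292 0.0621] 3.5578601375703194
[[-0.4306  0.3064 -0.3509  0.4502  0.4655 -0.8051 -0.5474  0.5724 -0.4475]
 [-0.05   -0.1836  1.015   0.6279 -0.8315 -0.0993 -1.0325  0.1864  0.4917]]
dish [ 0.4559 -0.1888  1.6389] 93.90089762151653
[[ -0.1423   0.2159  -0.3325   0.4541  -0.5191   0.0518   0.8924  -0.548
   -0.3064  13.7887  10.7665 -11.5353 -11.3815 -11.3295   9.3169]
 [  0.2222  -0.1544  -0.2278   0.1192  -0.0072  -0.6242   0.7904   0.2448
    0.0388  -3.6722  -6.8826   4.1916   6.4633   5.7728  -8.1532]]
tray [0.5027 0.3268 0.0902] 5.170849240821661
[[-0.2841  0.1762  0.6962 -0.5453]
 [-1.3253 -0.5805  0.5392  1.0929]]
```

```bash
python3 - <<'E'
s=open("fit.py").read()
s=s.replace("[(438,407),(378,455)]","[(378,455),(438,407)]").replace("[(92,72),(92,72),(155,40),(172,46)]","[(172,46),(155,40),(92,72),(106,82)]")
open("fit.py","w").write(s)
E
python3 fit.py
```

```text
bin [0.6765 0.0292 0.0621] 3.5578601375703194
[[-0.4306  0.3064 -0.3509  0.4502  0.4655 -0.8051 -0.5474  0.5724 -0.4475]
 [-0.05   -0.1836  1.015   0.6279 -0.8315 -0.0993 -1.0325  0.1864  0.4917]]
dish [ 0.4558 -0.1883  1.6423] 94.09760298236156
[[-0.3807  0.0252 -0.554   0.2357 -0.7854 -0.2164  0.6795 -0.759  -0.1464
   0.51    0.3046 -0.9731 -0.3022 -1.0164 -0.3989]
 [ 0.4638  0.0872 -0.153   0.193  -0.0549 -0.6937  0.7175  0.1938  0.1386
   0.7854 -1.4187 -0.9799  0.619  -2.1729 -0.129 ]]
tray [0.5027 0.3268 0.0902] 5.170849240821661
[[-0.2841  0.1762  0.6962 -0.5453]
 [-1.3253 -0.5805  0.5392  1.0929]]
```

View pics/o_top.png

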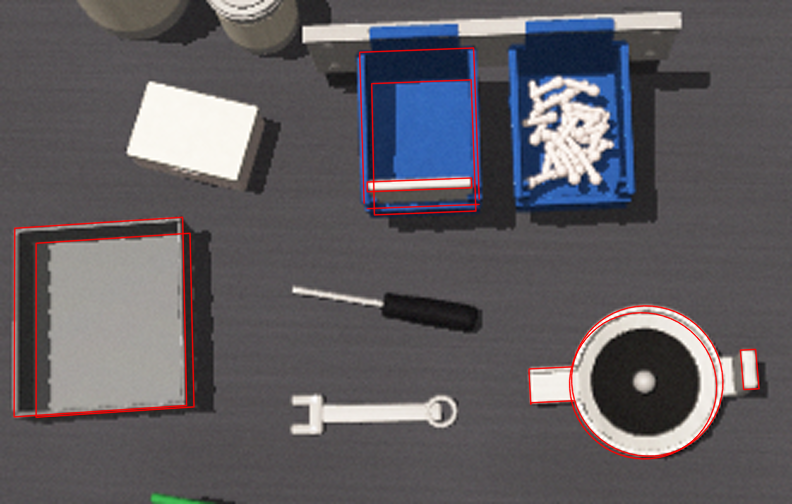

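View pics/o_scene.png

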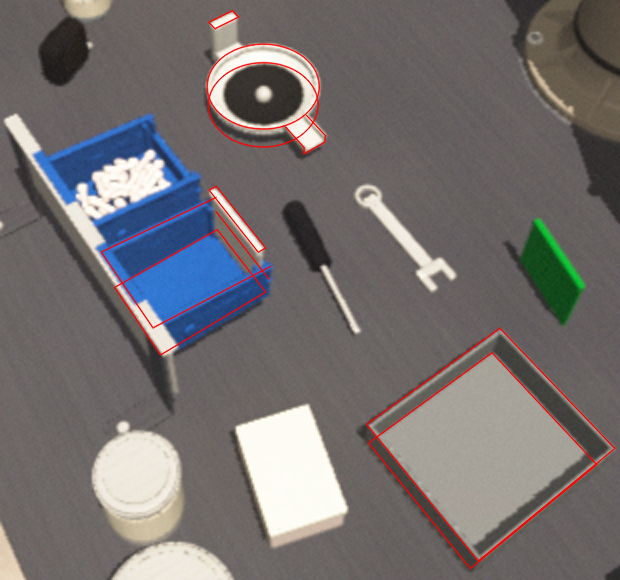

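The overlays match to about 2 mm: bin (0.677, 0.029, 3.6°), dish (0.456, -0.188, 94.1°), tray (0.503, 0.327, 5.2°). Next is a reachability check.

```bash
python3 - <<'E'
from plant import bot
from h import *
np.set_printoptions(precision=1,suppress=True)
pb,pd,pt=np.load("fit.npy")
def B(l):return body(pb,[l],.04)[0]
def D(l):return body(pd,[l],0)[0]
def T(l):return body(pt,[l],0)[0]
b,d,t=np.degrees([pb[2],pd[2],pt[2]])
g=B([-.063,0,.084]);gr=D([-.088,0,.062]);fi=B([-.045-.198,0,.07+.0])
print("pts",g.round(4),gr.round(4),fi.round(4))
def t_(n,p,o):
    q=bot.ik(list(p),o);print(n,np.round(p,3),np.round(o,0),None if q is None else np.array(q))
s=bot.sense()
t_("up",[.19,.6472,.42],list(s["eef_rot"]))
for k in(0,180):
    for z in(.1,.2,.3):t_("gate",[g[0],g[1],z],[-90,0,b+k-(360 if k else 0)])
    t_("tray",T([0,0,.07]),[-90,0,t+k-(360 if k else 0)]);t_("tray",T([0,0,.3]),[-90,0,t+k-(360 if k else 0)])
    for z in(.043,.15,.3):t_("grip",[gr[0],gr[1],z],[-90,0,d-k])
    for z in (.11,.17):
      for x in(0,.02): t_("fin",[fi[0]+x,fi[1],z],[-90,0,b-k])
E
```

```text
pts [0.6 0.  0.1] [ 0.5 -0.3  0.1] [0.4 0.  0.1]
up [0.2 0.6 0.4] [-90.   0.  74.] [-82.9  19.    5.4  76.9  -1.8  84.3  -4.1]
gate [0.6 0.  0.1] [-90.   0.   4.] [-36.5  32.   37.8 108.  -25.7  48.6  18.1]
gate [0.6 0.  0.2] [-90.   0.   4.] [-40.1  25.1  42.1 103.7 -19.4  58.6  13.1]
gate [0.6 0.  0.3] [-90.   0.   4.] [-43.2  19.6  45.4  97.4 -14.8  69.2   9.4]
tray [0.5 0.3 0.1] [-90.   0.   5.] [-57.5  30.2  23.9 110.3 -17.4  43.  -18.5]
tray [0.5 0.3 0.3] [-90.   0.   5.] [-62.   15.2  28.2  98.6  -7.7  68.1 -26.6]
grip [ 0.5 -0.3  0. ] [-90.   0.  94.] [-10.   34.   44.1 119.8 -36.7  40.5 152.5]
grip [ 0.5 -0.3  0.1] [-90.   0.  94.] [ 29.4  17.2  -6.4 113.7   2.5  49.1 115.7]
grip [ 0.5 -0.3  0.3] [-90.   0.  94.] [ 29.7   8.6  -6.4 104.4   1.   67.1 117.1]
fin [0.4 0.  0.1] [-90.   0.   4.] [-49.2  14.9  44.9 130.2 -16.3  40.2  10.8]
fin [0.5 0.  0.1] [-90.   0.   4.] [-48.   17.2  44.8 127.9 -18.5  41.2  13.1]
fin [0.4 0.  0.2] [-90.   0.   4.] [-52.8   6.7  46.3 127.2  -6.5  48.3   1.2]
fin [0.5 0.  0.2] [-90.   0.   4.] [-51.5   9.6  46.6 125.   -9.3  48.7   4.4]
gate [0.
[... 286 characters left out ...]
.    0. -175.] [-31.2  28.5 -10.2 108.7   7.1  43.4 139.9]
tray [0.5 0.3 0.3] [ -90.    0. -175.] [-37.5  14.4  -2.   97.2   0.5  68.5 145.5]
grip [ 0.5 -0.3  0. ] [-90.   0. -86.] [-18.6  41.7  58.  120.1 -50.3  47.2 -15.1]
grip [ 0.5 -0.3  0.1] [-90.   0. -86.] [-21.3  27.5  58.8 116.4 -29.9  52.5 -32.2]
grip [ 0.5 -0.3  0.3] [-90.   0. -86.] [-25.9  12.1  58.7 107.1 -11.2  67.  -49.2]
fin [0.4 0.  0.1] [ -90.    0. -176.] [ -66.6   27.1   70.7  130.8  -36.8   45.9 -147. ]
fin [0.5 0.  0.1] [ -90.    0. -176.] [ -64.6   30.1   70.3  128.5  -39.6   47.9 -144.6]
fin [0.4 0.  0.2] [ -90.    0. -176.] None
fin [0.5 0.  0.2] [ -90.    0. -176.] [ -72.2   23.3   77.6  125.6  -28.9   52.9 -153.6]
```

```bash
python3 - <<'E'
from plant import bot
from h import *
np.set_printoptions(precision=4,suppress=True)
pb,pd,pt=np.load("fit.npy");b=np.degrees(pb[2])
s=bot.sense();bot.line_to([.19,.6472,.42],feed=.25)
g=body(pb,[[-.063,0,.084]],.04)[0]
bot.move_pose([g[0],g[1],.38],[-90,0,b])
s=bot.sense();print(s["time"],s["joints"],s["tcp_pos"])
bot.line_to([g[0],g[1],.24],feed=.2)
s=bot.sense();print(s["time"],s["joints"],s["tcp_pos"],s["eef_rot"],s["wrist_force"])
c=bot.read_camera("wrist");cv2.imwrite("pics/w1.png",c["img"])
k=cam(c);np.save("w1.npy",k,allow_pickle=True)
im=c["img"].copy()
for L in ([[-.0675,-.0465,.09],[-.0585,-.0465,.09],[-.0585,.0465,.09],[-.0675,.0465,.09],[-.0675,-.0465,.09]],[[-.07,-.0525,.06],[-.068,-.0525,.035],[-.068,.0525,.035],[-.07,.0525,.06]],[[-.066,-.0485,.004],[.066,-.0485,.004],[.066,.0485,.004],[-.066,.0485,.004]]): seg(im,k,pb,.04,L,(0,0,255))
cv2.imwrite("pics/w1o.png",im)
E
```

```text
3.7167 [-47.3922  17.5781  50.9081  90.9201 -13.8617  78.1418   8.7348] [0.6137 0.0264 0.3799]
4.5667 [-44.1213  23.7532  47.5332 101.4927 -19.4391  63.2585  13.4358] [0.6142 0.0252 0.241 ] [-90.0009  -0.0722   3.5554] [-0.2    -0.5588  0.0944]
```

View pics/w1o.png

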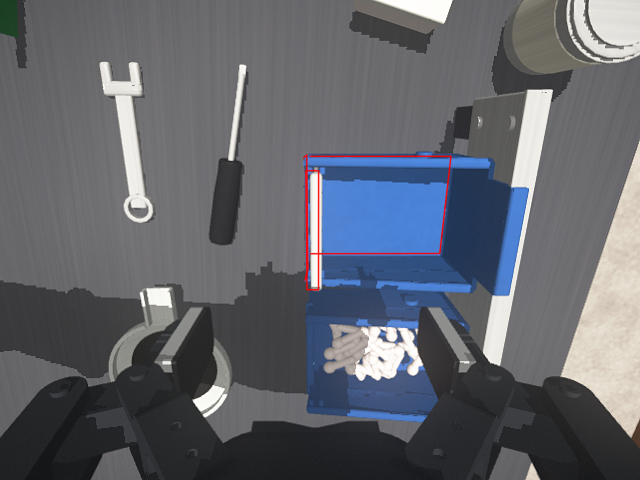

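The wrist view shows the hem (x 310–321, y 172–290) within ~1 mm of the prediction. Now I'll grip it and lift.

```bash
python3 - <<'E'
from plant import bot
from h import *
np.set_printoptions(precision=4,suppress=True)
pb,pd,pt=np.load("fit.npy");b=np.degrees(pb[2])
g=body(pb,[[-.063,0,.084]],.04)[0]
bot.command_gripper(.5)
bot.line_to([g[0],g[1],.105],feed=.12)
s=bot.sense();print(s["time"],s["tcp_pos"],s["wrist_force"])
bot.command_gripper(0.,f_grip=50)
s=bot.sense();print(s["time"],s["opening"],s["wrist_force"],s["moment"])
c=bot.read_camera("wrist");cv2.imwrite("pics/w2.png",c["img"])
for z in (.12,.145,.21):
    bot.line_to([g[0],g[1],z],feed=.06)
    s=bot.sense();print(s["time"],s["opening"],s["tcp_pos"],s["wrist_force"])
c=bot.read_camera("wrist");cv2.imwrite("pics/w3.png",c["img"])
c=bot.read_camera("scene");cv2.imwrite("pics/s3.png",c["img"])
E
```

```text
6.3833 [0.6141 0.0253 0.1057] [-0.6536  0.8936  0.4276]
6.7833 0.09681001978511625 [0.519  0.9087 6.0654] [ 0.118  -0.0632  0.0395]
7.2333 0.08837261646637673 [0.6136 0.0254 0.1204] [-0.0408 -0.2178 -0.3338]
7.8 0.09629324087931038 [0.6136 0.0254 0.1452] [ 0.641  -0.6182 -0.8203]
9.0333 0.09365013058446152 [0.6134 0.0253 0.2096] [-0.2227 -0.1053 -0.3325]
```

View pics/w3.png

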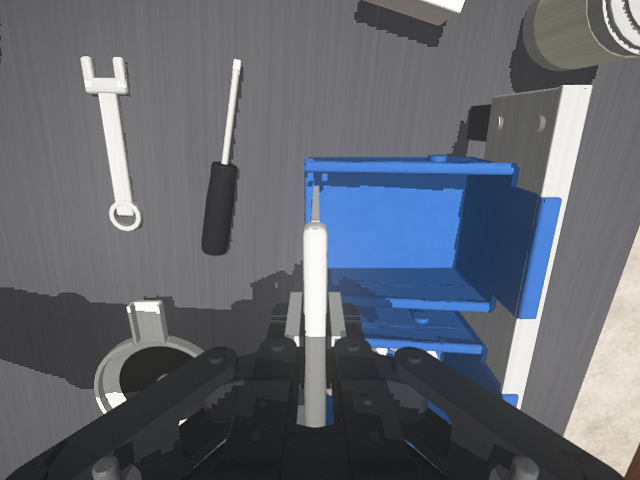

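View pics/s3.png

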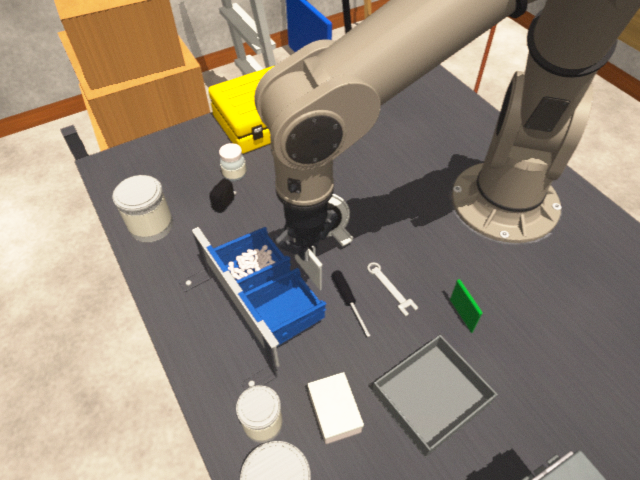

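The gate is clear of the slots and held square. Now to the tray.

```bash
python3 - <<'E'
from plant import bot
from h import *
np.set_printoptions(precision=4,suppress=True)
pb,pd,pt=np.load("fit.npy");t=np.degrees(pt[2])
T=body(pt,[[0,0,0]],0)[0]
bot.line_to([T[0],T[1],.2],feed=.15,rotation=[-90,0,t])
s=bot.sense();print(s["time"],s["opening"],s["tcp_pos"],s["wrist_force"])
bot.line_to([T[0],T[1],.075],feed=.1)
f0=bot.sense()["wrist_force"];print(f0)
for z in np.arange(.071,.0585,-.002):
    bot.line_to([T[0],T[1],z],feed=.03)
    s=bot.sense();print(s["time"],s["opening"],s["tcp_pos"],s["wrist_force"])
    if s["wrist_force"][2]-f0[2]>3:break
c=bot.read_camera("wrist");cv2.imwrite("pics/w4.png",c["img"])
E
```

```text
11.425 0.09594600655182178 [0.503  0.3262 0.2001] [-0.3459  0.2903 -0.208 ]
[ 0.4996 -0.4585 -0.8616]
13.1083 0.09305286346242472 [0.5026 0.3268 0.071 ] [ 0.7096  0.3299 -0.8146]
13.3583 0.09204839153726586 [0.5026 0.3267 0.0689] [ 0.616   0.3858 -0.4101]
13.6083 0.09255029321209844 [0.5026 0.3268 0.0669] [-0.4011 -0.4194  0.1826]
13.8583 0.09282635052188816 [0.5032 0.3269 0.0655] [-0.6179 -1.571   7.3443]
```

View pics/w4.png

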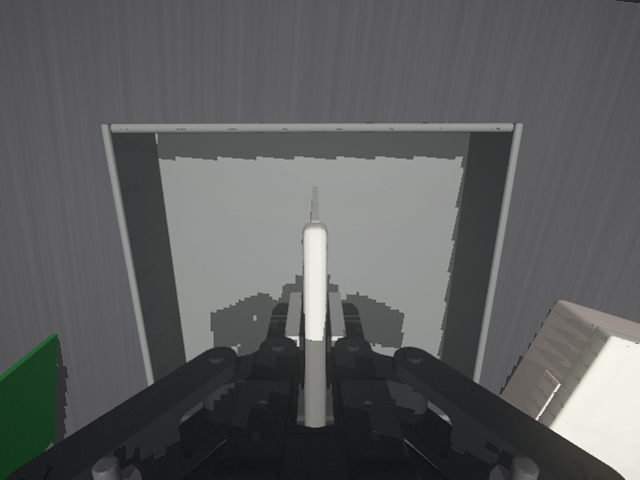

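```bash
python3 - <<'E'
from plant import bot
from h import *
np.set_printoptions(precision=4,suppress=True)
bot.command_gripper(.55)
s=bot.sense();print(s["time"],s["opening"],s["wrist_force"])
p=s["tcp_pos"];bot.line_to([p[0],p[1],.2],feed=.08)
bot.sleep(.3)
s=bot.sense();print(s["time"],s["tcp_pos"],s["wrist_force"])
c=bot.read_camera("wrist");cv2.imwrite("pics/w5.png",c["img"])
E
```

```text
14.3667 0.5500149129539809 [-0.7381 -0.3409 -0.2476]
16.5083 [0.5026 0.3267 0.1999] [ 0.6809 -0.1165 -0.1781]
```

View pics/w5.png

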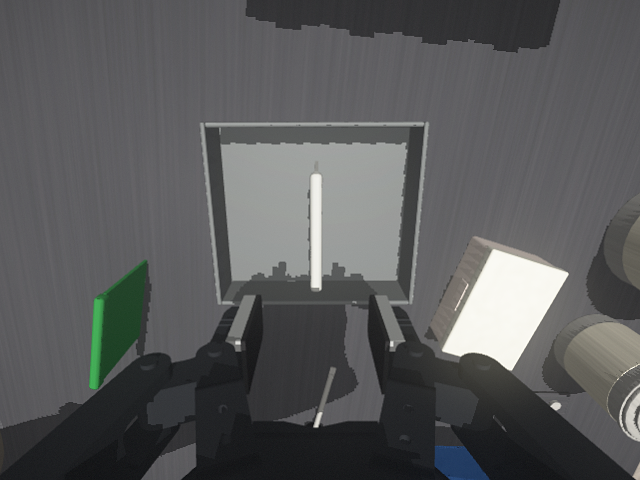

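The gate stands in the middle of the tray, released (hem at x≈316, y 173–290). Now to the dish.

```bash
python3 - <<'E'
from plant import bot
from h import *
np.set_printoptions(precision=4,suppress=True)
pb,pd,pt=np.load("fit.npy");d=np.degrees(pd[2])
p=bot.sense()["tcp_pos"];bot.line_to([p[0],p[1],.30],feed=.2)
g=body(pd,[[-.088,0,.062]],0)[0]
bot.move_pose([g[0],g[1],.28],[-90,0,d])
bot.line_to([g[0],g[1],.19],feed=.15)
bot.command_gripper(.6)
s=bot.sense();print(s["time"],s["joints"],s["tcp_pos"],s["eef_rot"])
c=bot.read_camera("wrist");cv2.imwrite("pics/w6.png",c["img"]);k=cam(c);np.save("w6.npy",k,allow_pickle=True);im=c["img"].copy()
for L in ([[-.095,-.018,.08],[-.081,-.018,.08],[-.081,.018,.08],[-.095,.018,.08],[-.095,-.018,.08]],[[.07,-.016,.036],[.11,-.016,.036],[.11,.016,.036],[.07,.016,.036]],[[.071*np.cos(a),.071*np.sin(a),.036] for a in np.linspace(0,6.283,60)]):seg(im,k,pd,0,L,(0,0,255))
cv2.imwrite("pics/w6o.png",im)
c=bot.read_camera("top");cv2.imwrite("pics/t6.png",c["img"])
E
```

```text
21.2167 [ 47.0406  16.1871 -27.0896 110.6217   8.9256  55.1379 109.8518] [ 0.4624 -0.2763  0.1908] [-90.0616   0.0514  94.0923]
```

View pics/w6o.png

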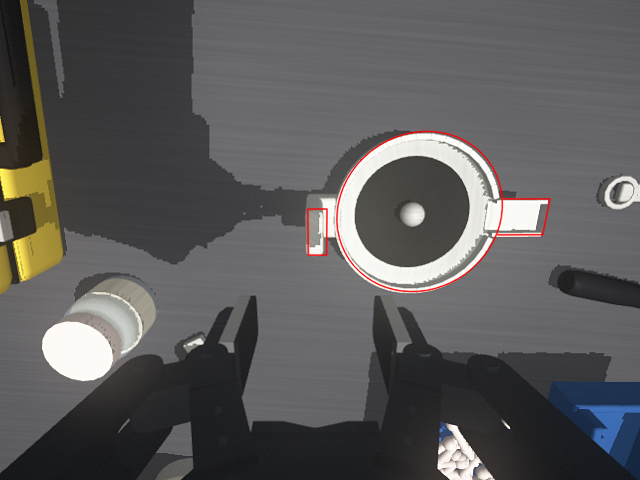

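View pics/t6.png

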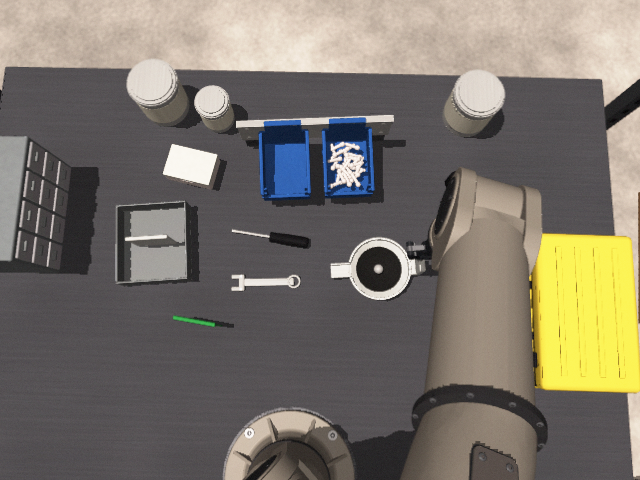

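The overlay matches within a few pixels. I'll zoom in on the grip to trim it.

```bash
python3 - <<'E'
import cv2
for n in("w6","w6o"):
    a=cv2.imread(f"pics/{n}.png");cv2.imwrite(f"pics/{n}z.png",cv2.resize(a[180:270,290:350],None,fx=6,fy=6,interpolation=cv2.INTER_CUBIC))
a=[cv2.imread(f"pics/{n}z.png") for n in("w6","w6o")];cv2.imwrite("pics/w6zz.png",cv2.hconcat(a))
E
```

```text
(no output)
```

View pics/w6zz.png

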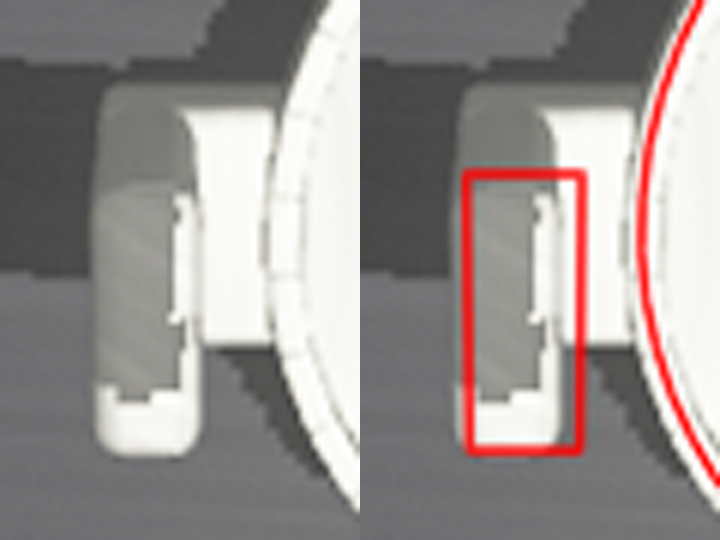

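```bash
python3 - <<'E'
from plant import bot
from h import *
np.set_printoptions(precision=4,suppress=True)
pb,pd,pt=np.load("fit.npy")
g=body(pd,[[-.0883,0,.062]],0)[0]
bot.line_to([g[0],g[1],.0435],feed=.1)
bot.command_gripper(.3)
bot.sleep(.1)
s=bot.sense();print(s["time"],s["tcp_pos"],s["wrist_force"],s["opening"])
bot.command_gripper(0.,f_grip=90)
s=bot.sense();print(s["time"],s["tcp_pos"],s["eef_rot"],s["wrist_force"],s["opening"],s["moment"])
c=bot.read_camera("wrist");cv2.imwrite("pics/w7.png",c["img"])
c=bot.read_camera("top");cv2.imwrite("pics/t7.png",c["img"])
E
```

```text
23.4 [ 0.4621 -0.2764  0.0436] [0.8598 0.0606 0.0422] 0.30484375156633153
23.6583 [ 0.4621 -0.2765  0.0436] [-89.9996   0.0094  94.0979] [-1.9661 -0.5393  3.7201] 0.1515389923786903 [0.0928 0.2829 0.0609]
```

View pics/w7.png

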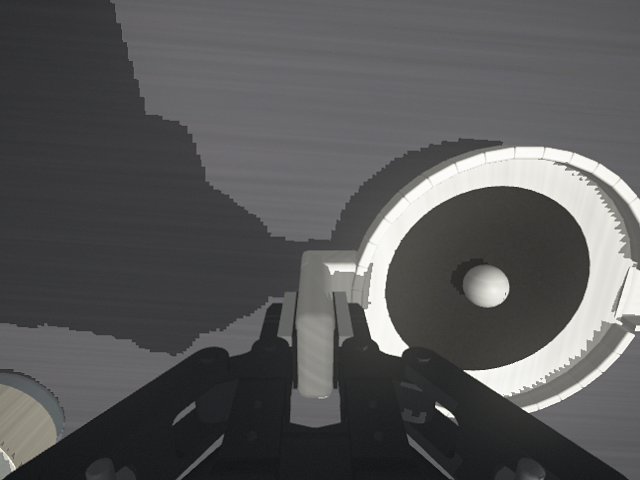

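The grip sits flush between the pads and the ball is central. Lift gently and check for tilt.

```bash
python3 - <<'E'
from plant import bot
from h import *
np.set_printoptions(precision=4,suppress=True)
p=bot.sense()["tcp_pos"]
bot.line_to([p[0],p[1],.058],feed=.02)
bot.line_to([p[0],p[1],.12],feed=.05)
s=bot.sense();print(s["time"],s["tcp_pos"],s["eef_rot"],s["wrist_force"],s["opening"],s["moment"])
c=bot.read_camera("wrist");cv2.imwrite("pics/w8.png",c["img"])
c=bot.read_camera("scene");cv2.imwrite("pics/s8.png",c["img"][100:340,200:520].repeat(2,0).repeat(2,1))
E
```

```text
26.025 [ 0.4619 -0.2763  0.1197] [-89.9754  -0.0217  94.0997] [ 0.5434 -0.6698 -1.8864] 0.1548823664848369 [-0.1665  0.0041 -0.0537]
```

View pics/w8.png

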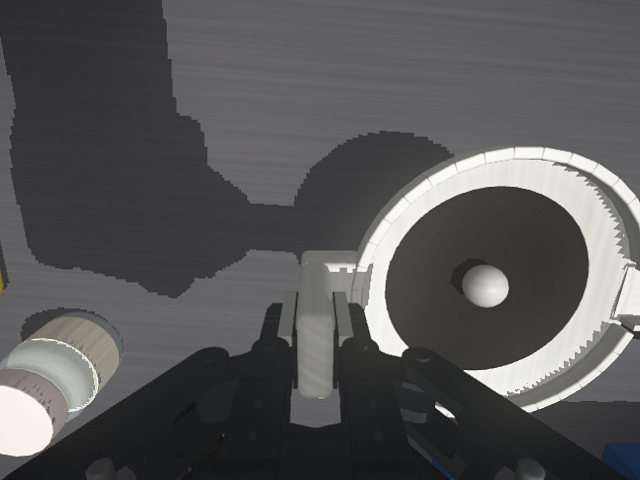

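View pics/s8.png

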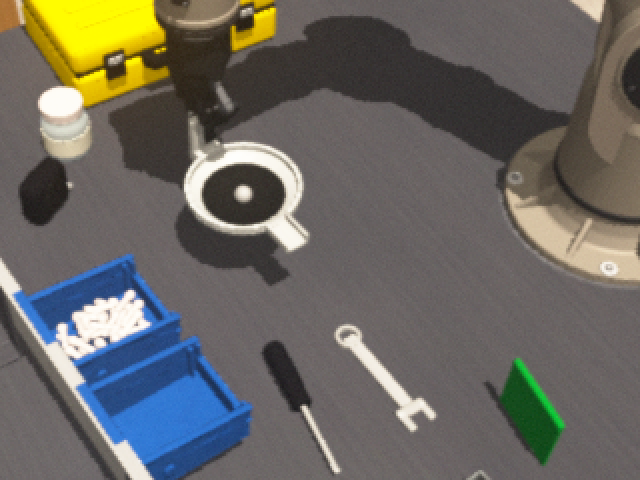

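Level and nothing slipped. Now the slow raise, then the quarter turn above the bins' height.

```bash
python3 - <<'E'
from plant import bot
from h import *
np.set_printoptions(precision=4,suppress=True)
pb,pd,pt=np.load("fit.npy");b=np.degrees(pb[2])
f=body(pb,[[-.244,0,0]],0)[0];print(f)
p=bot.sense()["tcp_pos"]
bot.line_to([p[0],p[1],.172],feed=.04)
try:
    bot.line_to([f[0],f[1],.172],feed=.045,rotation=[-90,0,b])
except bot.MotionError as e: print("ERR",e,bot.ik([f[0],f[1],.172],[-90,0,b]),bot.ik([f[0],f[1],.114],[-90,0,b]))
s=bot.sense();print(s["time"],s["joints"],s["tcp_pos"],s["eef_rot"],s["wrist_force"],s["opening"],s["moment"])
c=bot.read_camera("wrist");cv2.imwrite("pics/w9.png",c["img"])
c=bot.read_camera("top");cv2.imwrite("pics/t9.png",c["img"])
E
```

```text
[0.4329 0.0141 0.    ]
34.2083 [ 15.5587   7.5134 -27.5849 123.8464   4.5598  49.5801 -11.2272] [0.4329 0.014  0.172 ] [-89.9992   0.0045   3.557 ] [-0.1759  0.0349 -3.1238] 0.15220862733941357 [ 0.013   0.1596 -0.0435]
```

View pics/w9.png

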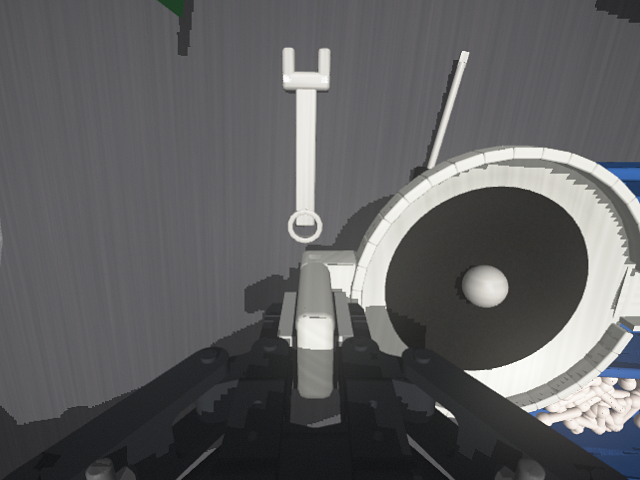

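View pics/t9.png

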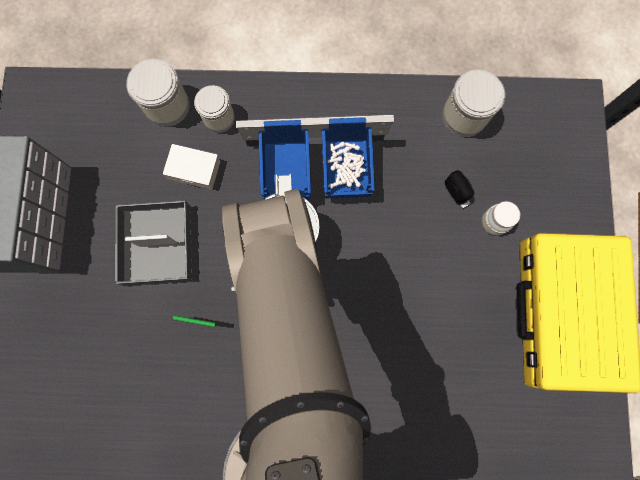

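The dish is turned over the bin, spout showing at (285,183) in the top view, ball still central. Lower it straight down and check.

```bash
python3 - <<'E'
from plant import bot
from h import *
np.set_printoptions(precision=4,suppress=True)
pb,pd,pt=np.load("fit.npy")
p=bot.sense()["tcp_pos"]
bot.line_to([.4329,.0141,.1135],feed=.025)
bot.sleep(1.)
s=bot.sense();print(s["time"],s["tcp_pos"],s["eef_rot"],s["wrist_force"],s["opening"],s["moment"])
P=[s["tcp_pos"][0]+.088*np.cos(pb[2]),s["tcp_pos"][1]+.088*np.sin(pb[2]),pb[2]];z0=s["tcp_pos"][2]-.0436
out=[]
for n,(x,y,w,h) in {"top":(225,110,130,130),"scene":(190,190,130,130)}.items():
    c=bot.read_camera(n);im=c["img"];cv2.imwrite(f"pics/{n}10.png",im)
    z=[cv2.resize(im[y:y+h,x:x+w],None,fx=3,fy=3,interpolation=cv2.INTER_CUBIC) for _ in(0,1)]
    seg(z[1],n,P,z0,[[.07,-.016,.036],[.11,-.016,.036],[.11,-.016,.023],[.11,.016,.023],[.11,.016,.036],[.07,.016,.036]],(0,0,255),3,(x,y))
    seg(z[1],n,P,z0,[[.071*np.cos(a),.071*np.sin(a),.036] for a in np.linspace(0,6.283,60)],(0,0,255),3,(x,y))
    seg(z[1],n,pb,.04,[[-.07,-.0525,.06],[-.068,-.0525,.035],[-.068,.0525,.035],[-.07,.0525,.06]],(0,255,0),3,(x,y))
    cv2.imwrite(f"pics/{n}10z.png",cv2.hconcat(z))
cv2.imwrite("pics/w10.png",bot.read_camera("wrist")["img"])
E
```

```text
37.8 [0.4329 0.0141 0.1135] [-89.9991  -0.0008   3.5612] [-1.4778  0.0803 -1.8755] 0.14957209624850196 [-0.044   0.2207 -0.0036]
```

View pics/top10z.png

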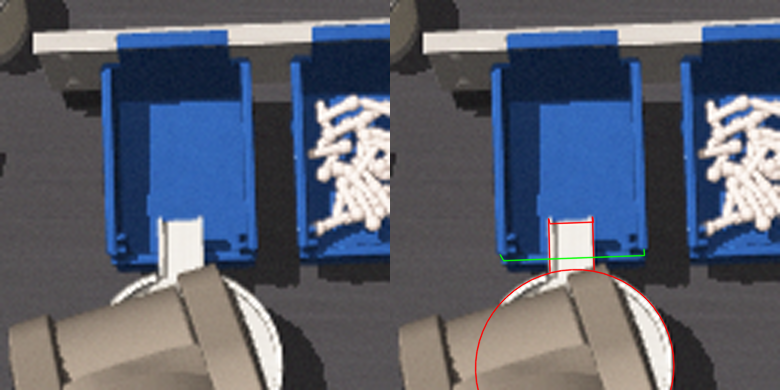

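View pics/scene10z.png

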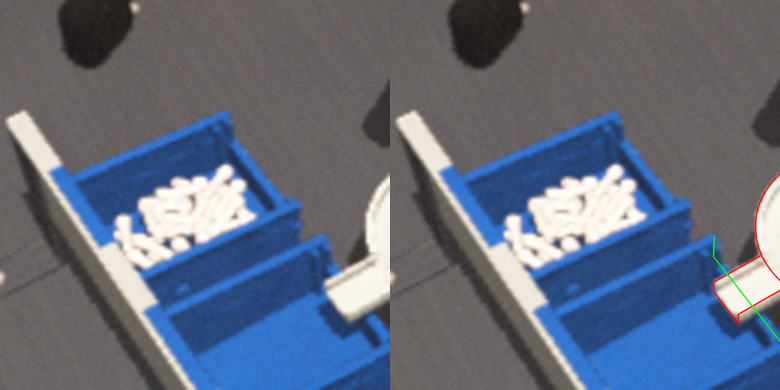

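View pics/w10.png

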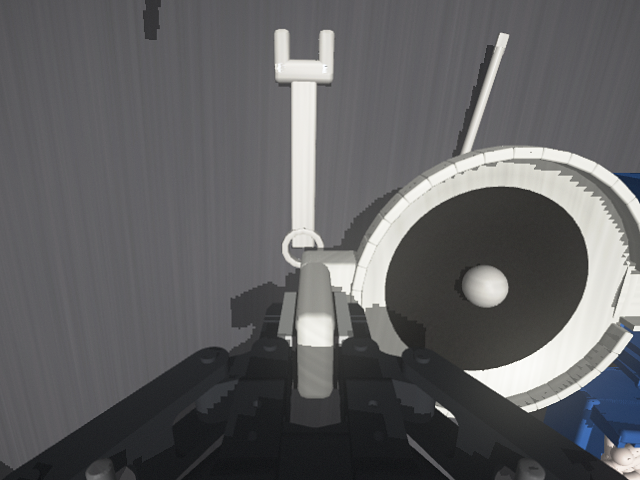

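View pics/scene10.png

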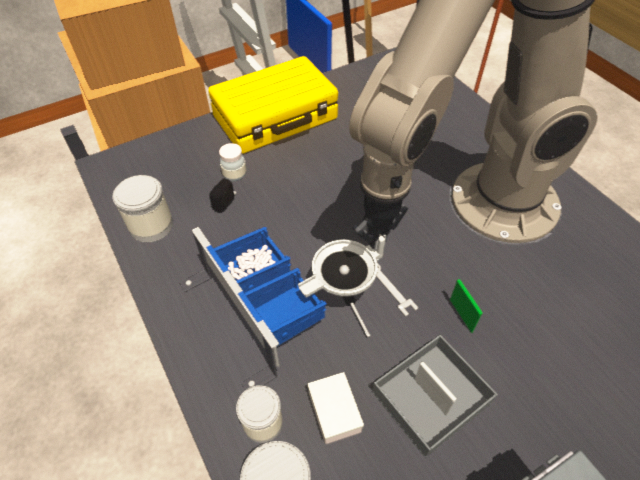

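All the views agree: the spout is centred past the lip, the ball is central, and the gate is still in the tray. Handing in.

```bash
python3 - <<'E'
from plant import bot
bot.hand_in();s=bot.sense();print(s["time"],s["tcp_pos"],s["opening"])
E
```

```text
the job is handed in; nothing more can be done
the job is handed in; nothing more can be done
```

I finished the task and handed it in at about 38 s of the 70 s allowed. `hand_in` gives no verdict, so the result below rests on my own last checks.

**Gate:** I gripped the aluminium gate by its hem and slid it about 104 mm straight up, clear of the slots. I lowered it onto the middle of the tray floor until I felt contact and let go there. It was still standing upright in the tray in the last scene picture.

**Dish:** I took it by the upright grip at 90 N, lifted it, turned it about 90° above the height of the bins, and lowered it into place.

**Last checks before handing in:**
- **Spout:** by calculation the tip is about 22 mm past the lip and about 18 mm above it, on the bin's centreline. The top and scene overlays agree within 1–2 mm.
- **Level and turn:** the tool was within 0.01° of vertical, and its heading matched the bin's yaw of 3.56°. The dish did not shift in the fingers: its place in the wrist view was the same after closing, lifting, turning and lowering.
- **Ball:** it was at rest in the middle of the dish in every wrist view.
- **Contact:** the pictures show the dish touching nothing, and the wrist force (about 2 N) fits its weight.
- **Other objects:** the spanner, screwdriver and boxes looked undisturbed in the pictures.

No check failed. The only disagreement was an offset of about 1–2 mm between the fitted dish position and the wrist view before I gripped it. I centred the grip using the wrist view, so the offset did not carry over.

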